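Post a spent filter capsule through the flap of the waste bin

TASK

Push the spent filter capsule that lies on the bin's feed shelf end-first through the hanging flap, far enough over the sill that it drops down into the bin, then draw the fingers back out so that the flap swings fully shut. The capsule is contaminated: only push it gently along the shelf with the fingertips, never grip it or lift it. Leave the new capsule, the vial and the pipe fitting on the bench where they are.

Things in the scene. Friction and masses are not known exactly. Their poses are not given: they have to be found in the camera images.
- bin: Fixed grey steel bin, 312 x 204 x 168 mm high. Origin on the bench under its mouth's middle; x points inward, z up. Bin frame, mm: level steel feed shelf, top z 90, x -171 to 32, 204 wide, side rims 13 high at y +-99. The mouth is cut in a 4 mm front panel (outer face x -6), 60 wide, from the shelf up to a header at z 155. Hood 170 wide, top z 168, x -6 to 141, clear window.
- sill (a point): Point on the shelf in the middle of the mouth (bin frame x 0, y 0, z 90 mm); axes as the bin's. In front of it two upright funnel cheeks on the shelf, 3 mm thick and 22 mm high, narrow the way from y +-59 at x -46 to y +-30 at x -6. Their slope is steep: a skewed or off-centre capsule pushed hard against them jams, so nudge it straight and central by its flanks first.
- sill_end (a point): Middle of the shelf's inner end (bin frame x 32, y 0, z 90 mm), past which is the well. A capsule tips in only once its middle has passed this; one left short lies there and holds the flap ajar. Upright fingers meet the header too early: lean them 15 to 20 degrees, tips forward, closed and about 8 mm above the shelf, so that their leading edge reaches bin frame x 6 to 8.
- well (a point): Middle of the well's floor (bin frame x 84.5, y 0, z 9 mm); axes as the bin's. The well spans x 32 to 137, y +-81.
- flap (a joint): Angle of the aluminium flap (66 wide, 67 long, 20 g) that closes the mouth from inside, hung on a level hinge at the top of the mouth (bin frame x 2, z 160 mm). 0 = hangs shut; grows as its lower edge swings inward, up to 1.45. No spring: it falls shut by its weight. It swings inward only.
- flap_edge (a point): Middle of the flap's lower edge; shut, it hangs 3 mm above the shelf.
- spent_capsule: The spent in-line filter capsule on the feed shelf: clear cylinder, two blue end rings, a hose stub at each end; 70 mm long (its own y), 34 wide and high, about 80 g. It does not roll; its ends act as flat faces. Origin: middle of its underside, z up. It lies within 0.4 rad of lengthwise to the mouth (either way round), 90 to 110 mm before it, up to 25 mm aside.
- new_capsule: A new capsule of the same kind, lying on the bench beside the bin; to be left alone. Origin at the middle of its underside.
- vial: Sample vial with a black cap, 28 mm wide, 73 mm high, standing on the bench beside the bin; to be left alone. Origin at the middle of its foot.
- fitting: Grey pipe union, 14 x 42 x 16 mm, lying on the bench beside the bin; to be left alone. Origin at the middle of its underside.
Mind the look-alikes: they are no part of the job. What is shaped like the spent_capsule but red, turquoise or yellow is not meant.

How it is judged (in metres and radians):
On the way, in this order (a step that is already met when the one before it is completed fails the run):
1. the capsule's leading end has gone in under the open flap, the capsule still on the shelf (value of joint flap above 0.15 rad and x of spent_capsule in the frame of bin above -0.03 m and z of spent_capsule in the frame of bin above 0.08 m), for 0.1 s.
2. the capsule has dropped over the sill into the well (x of spent_capsule in the frame of bin above 0.03 m and z of spent_capsule in the frame of bin below 0.075 m), for 0.1 s.
At the end, for the whole second after the job is handed in: the spent capsule lies at rest in the bin's well, below the shelf; the flap hangs shut (under 0.06 rad) and still (x of spent_capsule in the frame of bin between 0.03 and 0.14 m and z of spent_capsule in the frame of bin below 0.078 m and linear speed of spent_capsule below 0.02 m/s and value of joint flap below 0.06 rad and velocity of joint flap below 0.1 rad/s); the robot touches nothing.
It fails at once if the spent capsule is lifted more than 15 mm off the shelf (z of spent_capsule in the frame of bin above 0.105 m).
It fails at once if the spent capsule is gripped or rammed (more than 15 N between it and the fingers) (contact force between the fingers and spent_capsule above 15 N).
It fails at once if the new capsule, the vial or the fitting is moved more than 20 mm (distance of any of new_capsule, vial, fitting from where it was at the start of the episode above 0.02 m).
It also fails if it takes over 58 s, if anything falls off the work surface, if the arm or the gripper's body presses on something with over 40 N, if the wrist force passes 120 N, or if a joint passes its speed limit or range.

ROBOT

A 6-joint arm with a two-finger parallel gripper is mounted at the origin on a cart in front of the work surface, level with it; the furniture and walls round the work are solid. World frame = base frame: x ahead of the robot, y to its left, z up, the work surface at z = 0. Lengths are in m, angles in degrees, forces in N, time in s.
With the tool pointing down it reaches from about 0.3 to 0.75 m from the base axis. Payload 8.5 kg.
Tool frame: the origin (TCP) lies at the very end of the fingers, on their centre line; the grasp point (between the pads) lies 19 mm behind it; z points along the fingers, y is the line along which they close (so a half turn about z gives the same grasp; the last joint's range is limited). The gripper opens to 85 mm and grips with 20 to 120 N. Pads are 22 mm wide; open, the fingers measure 114 mm over their backs; the gripper's body (76 mm by 85 mm) begins 54 mm behind the grasp point. The pads swing forward as they close: fully open they stand 13 mm farther back than shut.
Start: joints at [-85.961, 21.807, 74.336, -0, 83.858, -12.336], TCP at [0.155, -0.528, 0.203] pointing down, gripper open.
Joint ranges: [-178.18, 178.18], [-50.72, 133.34], [12.68, 142.11], [-81.47, 261.47], [9.98, 163.14], [-165.26, 165.26]. Speed limits (degrees/s): [136.94, 136.94, 180, 180, 180, 180].

INTERFACE

Orientations are given as a 3x3 rotation matrix whose columns are the frame's x, y, z axes.
In Python, from rig import env gives the robot as it stands.
- The arm moves only by the tool move_arm, never from a script. Its argument "plan" is a list of rows, each a list of 7 numbers: the turn, a rotation vector about the tool's x, y, z in degrees, then the shift along the tool's x, y, z in cm, then the gripper command: -1 is shut, 1 is fully open, values between are in proportion. In form: [[ax, ay, az, tx, ty, tz, jaw], ...]. A call has 1 to 5 rows; each row is the pose to reach, as a shift and turn from the pose commanded when the call began, along the tool's axes at that moment; what a row does not reach only later rows make up. A row lasts 1/10 s, in which the tool goes at most 50 mm and 8.59 degrees, less where a joint would pass 70% of its speed; a pose out of reach is approached as far as the arm can. A call with a gripper value outside its range is refused whole. The fingers move at their own pace and stop on an object; "squeeze" is the grip in N (left out, the last holds). Time passes only in rows, so rows that repeat a pose let the fingers close. It gives the time, the measured TCP pose, the force, the opening and the grip force at its end, in the units of the state.
- env.observe(): the state, without advancing time (a new reading comes with each control period).
- env.get_image(name): name is "scene" or "top" or "wrist"; returns a dict with "color" (400x640x3 uint8, red, green, blue), "fov_y" (degrees; the focal length in pixels is half the picture's height over the tangent of half this angle, whatever the lens; pixels are square), "cx", "cy" (the principal point, pixels), "R" (3x3) and "t" (3): a world point X has camera coordinates R X + t. Camera axes: x right, y down, z forward; pixel columns grow to the right and rows downward; lengths in m; the calibration is good to about 2 mm. A picture is of the moment at which its call begins. There is no depth.
- env.close_job(): hands the job in; it is judged then, once.
Trained networks look in a picture, given as the dict that the camera call returned (one of the last four; its "shot" number tells which), for a name from the list of things; names that differ only in an ending like _2 or _b are one class to them, and where a whole thing is asked for, a point or a joint stands for the part that bears it (a point fixed in the world has none). Each returns a list of dicts, best first, with "conf" (0 to 1); they miss things now and then, are a little off and sometimes report something else, mostly with a low value. They report only what shows in the picture. A call takes as long as a camera call. They do not tell look-alikes from the thing itself.
- env.outline_of(target, picture): "mask" (400x640 bool, what is visible of it) and "bbox" ([centre column, centre row, width, height] in pixels, round what is visible of it).
- env.tip_of(target, picture): "pixel" ([column, row] in pixels: a listed point, or the origin of a listed thing).
The state is a dict: "time_s": time; "q": joint angles; "qvel": joint speeds; "joint_efforts": joint torques, N m; "position": TCP position; "tool_rot": TCP orientation; "ft_force": force on the tool from outside, world axes, zero at the start; "wrist_torque": the same for the moment, N m; "grip_width": finger opening in m; "gripper_force": force on a finger pad.
Only numpy, scipy, OpenCV 4.12 (cv2) and the standard library are available. Lean on these libraries where they do the work, as an engineer would, in place of code of your own. Each camera call takes 0.05 s, during which the arm holds its last target. There are 200 camera calls.

## Working session

There is one attempt and no reset: what is moved stays moved. The work goes in short steps, Python scripts to look and compute and a tool call to move; the robot and the scene stay as the last step left them, time stands still between calls to the robot, and variables do not carry over. Pictures are saved under pics/ and viewed, at most 10 in all, crops included, and the job is handed in when it is done.

Besides the shell and the picture viewer there is one more tool, called after "Emit:" as a command line: name --pt "numbers of a row" for each row, then --argument value for the rest. move_arm: Moves the arm, as the interface text tells. Its arguments: {"type":"object","properties":{"plan":{"type":"array"},"squeeze":{"type":"number"}},"required":["plan"]}

```bash
mkdir -p pics; ls; cat > h.py <<'E'
import numpy as np, cv2
from rig import env
def K(p):
    f=200/np.tan(np.radians(p["fov_y"])/2); return f
def proj(p,X):
    c=np.asarray(p["R"])@np.asarray(X).T+np.asarray(p["t"])[:,None]; f=K(p)
    return np.stack([f*c[0]/c[2]+p["cx"],f*c[1]/c[2]+p["cy"]],1)
def ray(p,px,z):
    R=np.asarray(p["R"]);t=np.asarray(p["t"]);f=K(p)
    d=R.T@np.array([(px[0]-p["cx"])/f,(px[1]-p["cy"])/f,1]);o=-R.T@t
    return o+d*(z-o[2])/d[2]
def save(p,n): cv2.imwrite(f"pics/{n}.png",p["color"][:,:,::-1])
E
python3 - <<'E'
from h import *
s=env.observe();print(s["position"],s["time_s"])
for n in("scene","top"):
    p=env.get_image(n);save(p,n+"0")
    print(n,p["fov_y"],-np.array(p["R"]).T@p["t"])
    for t,z in(("sill",.09),("sill_end",.09),("flap_edge",.093),("bin",0),("spent_capsule",.09),("new_capsule",0),("vial",0),("fitting",0)):
        print(t,[(round(d["conf"],2),np.round(d["pixel"]),ray(p,d["pixel"],z).round(3)) for d in env.tip_of(t,p)[:3]])
E
```

```text
pics
[ 0.15503037 -0.52734467  0.20221015] 0.0
scene 42.914072657679704 [-0.01661305  0.61584799  0.58584704]
sill [(0.58, array([276., 209.]), array([0.59 , 0.081, 0.09 ]))]
sill_end [(0.8, array([262., 202.]), array([0.627, 0.08 , 0.09 ]))]
flap_edge [(0.76, array([272., 206.]), array([0.597, 0.082, 0.093]))]
bin [(0.8, array([278., 248.]), array([0.59, 0.08, 0.  ]))]
spent_capsule [(0.96, array([315., 224.]), array([0.501, 0.067, 0.09 ])), (0.77, array([417., 264.]), array([0.305, 0.04 , 0.09 ])), (0.64, array([392., 231.]), array([ 0.39, -0.01,  0.09]))]
new_capsule []
vial [(0.64, array([269., 314.]), array([0.466, 0.213, 0.   ])), (0.61, array([280., 246.]), array([0.591, 0.073, 0.   ])), (0.32, array([264., 199.]), array([ 0.749, -0.026,  0.   ]))]
fitting [(0.71, array([204., 277.]), array([0.621, 0.231, 0.   ]))]
top 47.93644842451668 [0.38543542 0.03565371 1.08139861]
sill [(0.72, array([304., 159.]), array([0.587, 0.072, 0.09 ]))]
sill_end [(0.83, array([298., 140.]), array([0.631, 0.085, 0.09 ]))]
flap_edge [(0.59, array([302., 152.]), array([0.601, 0.076, 0.093]))]
bin [(0.58, array([303., 165.]), array([0.59 , 0.077, 0.   ]))]
spent_capsule [(0.86, array([300., 269.]), array([0.342, 0.077, 0.09 ])), (0.79, array([304., 200.]), array([0.494, 0.069, 0.09 ])), (0.61, array([380., 216.]), array([ 0.459, -0.098,  0.09 ]))]
new_capsule [(0.83, array([367., 167.]), array([ 0.587, -0.08 ,  0.   ]))]
vial [(0.65, array([245., 218.]), array([0.46 , 0.213, 0.   ]))]
fitting [(0.66, array([367., 164.]), array([ 0.594, -0.079,  0.   ])), (0.5, array([242., 151.]), array([0.622, 0.226, 0.   ]))]
```

View pics/scene0.png

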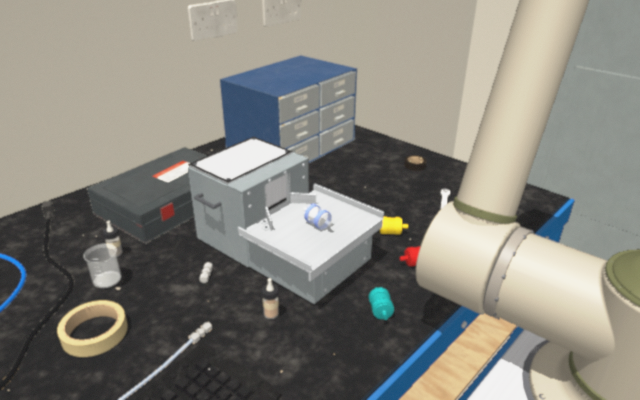

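View pics/top0.png

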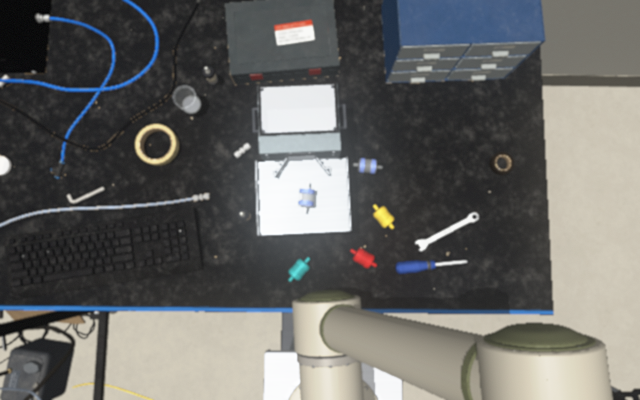

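The scene shows the bin with its shelf facing the robot. The clear spent capsule is on the shelf at about (308,198) in the top view, nearly lengthwise to the mouth. The new capsule is at (368,166), the fitting at (242,150) and the vial near (243,215).

```bash
cat >> h.py <<'E'
def binT(x,y,a):
    c,s=np.cos(a),np.sin(a)
    return lambda P:(np.asarray(P,float)/1000)@np.array([[c,-s,0],[s,c,0],[0,0,1]]).T+[x,y,0]
def overlay(p,pose,cap=None,box=None,k=5):
    T=binT(*pose); x0,x1,y0,y1=box
    im=cv2.resize(np.ascontiguousarray(p["color"][y0:y1,x0:x1,::-1]),None,fx=k,fy=k,interpolation=cv2.INTER_CUBIC)
    def L(P,col):
        q=((proj(p,T(P))-[x0,y0]+.5)*k).astype(int); cv2.polylines(im,[q.reshape(-1,1,2)],False,col,1)
    L([[-6,-102,103],[-171,-102,103],[-171,102,103],[-6,102,103]],(0,0,255))
    L([[-6,-85,168],[141,-85,168],[141,85,168],[-6,85,168],[-6,-85,168]],(0,255,0))
    for s in(1,-1): L([[-46,s*59,112],[-6,s*30,112]],(255,0,255))
    if cap is not None:
        cx,cy,a=cap; u=np.array([np.cos(a),np.sin(a)]);v=np.array([-u[1],u[0]]);c=np.array([cx,cy])
        L([list(c+i*35*u+j*17*v)+[107] for i,j in((1,1),(1,-1),(-1,-1),(-1,1),(1,1))],(0,128,255))
    return im
E
python3 - <<'E'
from h import *
from scipy.optimize import least_squares
p=env.get_image("top")
g=cv2.cvtColor(p["color"],cv2.COLOR_RGB2GRAY)
w=(g>185).astype(np.uint8)
n,l,st,ce=cv2.connectedComponentsWithStats(w)
for i in range(1,n):
    if st[i,4]>800: print(st[i],ce[i])
i=l[225,285]; cn=max(cv2.findContours((l==i).astype(np.uint8),0,1)[0],key=cv2.contourArea)
r=cv2.minAreaRect(cn);print(r,cv2.boxPoints(r))
ms=[m for m in env.outline_of("spent_capsule",p)]
for m in ms: print(m["conf"],np.round(m["bbox"]))
m=[m for m in ms if abs(m["bbox"][0]-307)<15 and abs(m["bbox"][1]-198)<15][0]["mask"]
ys,xs=np.nonzero(m); P=np.array([ray(p,(a,b),.107)[:2] for a,b in zip(xs,ys)])
c=P.mean(0);e,v=np.linalg.eigh(np.cov((P-c).T));d=v[:,1]*np.sign(v[0,1]);print("cap",c,np.degrees(np.arctan2(d[1],d[0])),P@d@np.zeros(len(P)) if 0 else np.ptp((P-c)@d),np.ptp((P-c)@v[:,0]))
cv2.imwrite("pics/ov0.png",overlay(p,(.59,.078,0),None,(240,360,75,245),k=4)[:,:])
E
```

```text
[ 261   85   75   48 3315] [297.73906486 108.52126697]
[  393    87   247   304 25444] [589.17689829 224.46694702]
[ 259  134   81   19 1244] [298.91720257 143.0659164 ]
[ 255  158   96   77 6519] [303.12563277 196.61113668]
[ 298  303   42   53 1352] [312.48150888 329.42899408]
[  105   312   196    88 16001] [198.68208237 357.19980001]
[  55  326   42   74 1507] [ 81.44591904 368.93032515]
[ 507  352   97   48 4210] [554.76579572 376.83705463]
[ 303  359   48   41 1649] [326.44087326 381.36385688]
[ 373  368   70   32 1112] [397.08003597 388.36690647]
((302.1096496582031, 196.09951782226562), (73.86518859863281, 93.74516296386719), 87.22978973388672) [[253.50687 161.47546]
 [347.1425  156.9447 ]
 [350.71243 230.72357]
 [257.0768  235.25433]]
0.79 [382. 215.  18.  22.]
0.76 [300. 269.  20.  23.]
0.71 [308. 198.  16.  28.]
0.69 [366. 259.  27.  22.]
cap [0.50040364 0.06447028] -6.363189915621393 0.06448854990602396 0.03165013102083277
```

View pics/ov0.png

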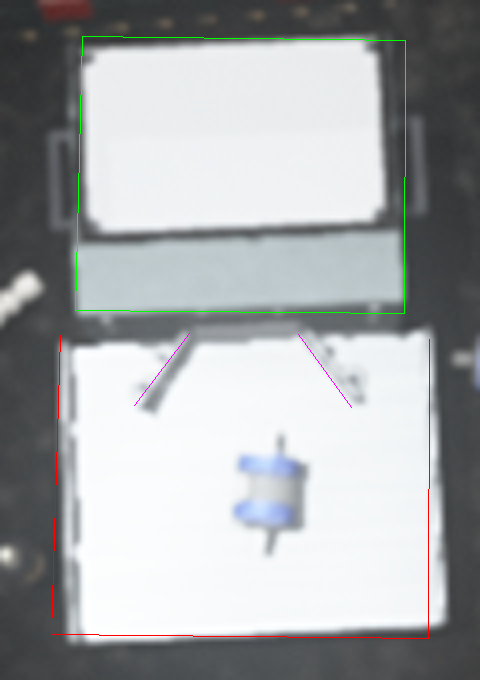

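The overlay shows the bin turned about +2.7° from my zero guess, with front corners at crop (72,641) and (447,627). I'll fit the pose to the corners.

```bash
python3 - <<'E'
from h import *
from scipy.optimize import least_squares
p=env.get_image("top")
C=np.array([[72,641],[447,627],[76,313],[404,303]])/4-.5+[240,75]
M=[[-171,102,103],[-171,-102,103],[-6,85,168],[-6,-85,168]]
r=least_squares(lambda v:(proj(p,binT(*v)(M))-C).ravel(),[.59,.078,.045]);pose=r.x
print(pose,np.degrees(pose[2]),r.fun.round(2))
# capsule
T=binT(*pose);c,s=np.cos(pose[2]),np.sin(pose[2])
d=np.array([.50040,.06447])-pose[:2];cap=[1000*(c*d[0]+s*d[1]),1000*(-s*d[0]+c*d[1]),np.radians(-8)-pose[2]]
# from the crop: rings' midpoints
a=ray(p,np.array([269,466])/4-.5+[240,75],.107);b=ray(p,np.array([265,513])/4-.5+[240,75],.107)
print("cap",cap,a,b)
q=env.get_image("scene")
a=overlay(p,pose,cap,(240,360,75,245),k=3);b=overlay(q,pose,cap,(180,390,130,300),k=2)
h=max(a.shape[0],b.shape[0]);pad=lambda i:cv2.copyMakeBorder(i,0,h-i.shape[0],0,0,0)
cv2.imwrite("pics/ov1.png",np.hstack([pad(a),pad(b)]))
E
```

```text
[0.59177773 0.07734624 0.05267892] 3.0182797262985566 [-0.55  0.07 -0.25 -0.5   0.29  0.62  0.48 -0.22]
cap [np.float64(-91.92895853277423), np.float64(-8.04692710404371), np.float64(-0.19230525912964946)] [0.51190731 0.06359255 0.107     ] [0.48609831 0.06542007 0.107     ]
```

View pics/ov1.png

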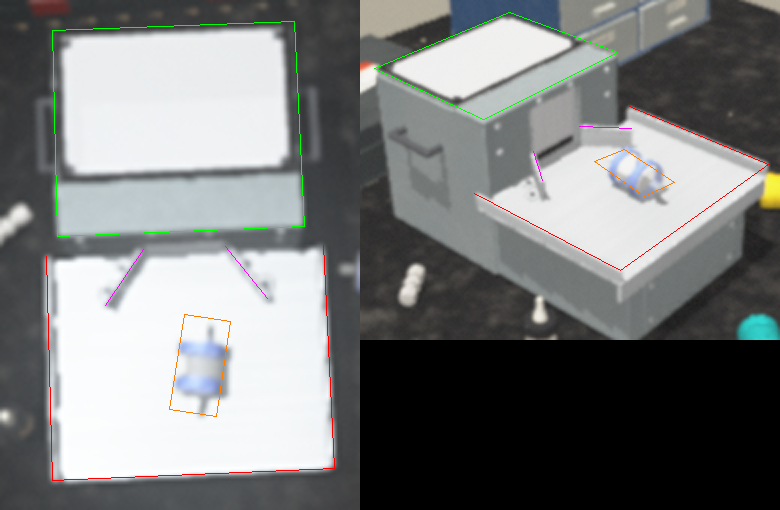

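The fit is good: bin at (0.5918, 0.0773), yaw 3.0°. The capsule sits at about bin (-93, -8) mm, angled roughly -8.5°. Next I work out the first approach: fingers upright and closed, beside the capsule's -y flank.

```bash
cat >> h.py <<'E'
POSE=(.5918,.0773,.0527)
from scipy.spatial.transform import Rotation as Ro
def goal(bx,by,bz,lean=0,flip=1):
    "bin mm; tool x along +/- bin x; lean deg tips forward -> world pos, rot"
    P=binT(*POSE)([[bx,by,bz]])[0]
    B=Ro.from_euler('z',POSE[2]).as_matrix()
    l=np.radians(lean); z=np.array([np.sin(l),0,-np.cos(l)]);x=np.array([np.cos(l),0,np.sin(l)])*flip
    return P,B@np.stack([x,np.cross(z,x),z],1)
def delta(*a,**k):
    s=env.observe();R0=np.asarray(s["tool_rot"]);P,R=goal(*a,**k)
    r=Ro.from_matrix(R0.T@R).as_rotvec(degrees=True); t=R0.T@(P-s["position"])*100
    print(a,k,"turn",r.round(2),"shift cm",t.round(2))
def where():
    s=env.observe();B=Ro.from_euler('z',POSE[2]).as_matrix()
    d=B.T@(np.asarray(s["position"])-[POSE[0],POSE[1],0])*1000
    print("t",round(s["time_s"],2),"bin mm",d.round(1),"F",np.round(s["ft_force"],1),"w",round(s["grip_width"],4),"q",np.round(s["q"],0)); print((B.T@np.asarray(s["tool_rot"])).round(3))
E
python3 - <<'E'
from h import *
where()
delta(-91,-58,200); delta(-91,-58,200,flip=-1)
E
```

```text
t 1.1 bin mm [-468.  -581.1  202.8] F [ 1.   0.3 -0. ] w 0.0852 q [-86.  22.  74.  -0.  84. -12.]
[[ 0.973  0.231 -0.   ]
 [ 0.231 -0.973 -0.   ]
 [-0.     0.    -1.   ]]
(-91, -58, 200) {} turn [ 0.    0.   13.35] shift cm [ 48.77 -42.19   0.28]
(-91, -58, 200) {'flip': -1} turn [  -0.      0.   -166.65] shift cm [ 48.77 -42.19   0.28]
```

Emit:
move_arm --pt "0 0 4 4 -3.5 0 -1" --pt "0 0 8 7.5 -6.5 0 -1" --pt "0 0 13.35 11 -9.5 0 -1" --pt "0 0 13.35 14.5 -12.5 0 -1" --pt "0 0 13.35 18 -15.5 0 -1"

```text
time_s: 1.6
position: [0.2847, -0.3266, 0.203]
tool_rot: [[0.999, 0.052, 0.0], [0.052, -0.999, -0.0], [0.0, 0.0, -1.0]]
ft_force: [1.3, -0.2, -0.9]
grip_width: 0.0125
gripper_force: 0.0
```

```bash
python3 - <<'E'
from h import *
where()
delta(-91,-58,200)
E
```

```text
t 1.6 bin mm [-328.  -387.1  203. ] F [ 1.3 -0.2 -0.9] w 0.0125 q [-65.  10.  91.   0.  79.  22.]
[[ 1.    -0.001  0.   ]
 [-0.001 -1.    -0.   ]
 [ 0.     0.    -1.   ]]
(-91, -58, 200) {} turn [ 0.02 -0.01 -0.03] shift cm [ 23.68 -32.93   0.29]
```

Emit:
move_arm --pt "0 0 0 2.5 -3.7 0 -1" --pt "0 0 0 5 -7.4 0 -1" --pt "0 0 0 7.5 -11.1 0 -1" --pt "0 0 0 10 -14.8 0 -1" --pt "0 0 0 12.5 -18.5 0 -1"

```text
time_s: 2.1
position: [0.3998, -0.1352, 0.2031]
tool_rot: [[0.999, 0.053, 0.001], [0.053, -0.999, -0.0], [0.001, 0.0, -1.0]]
ft_force: [-0.4, -0.6, 0.2]
grip_width: -0.0001
gripper_force: 0.0
```

Emit:
move_arm --pt "0 0 0 2 -3 0 -1" --pt "0 0 0 4 -6 0 -1" --pt "0 0 0 6 -8.5 0 -1" --pt "0 0 0 6.5 -9.5 0 -1" --pt "0 0 0 6.5 -9.5 0 -1"

```text
time_s: 2.6
position: [0.4591, -0.0377, 0.2027]
tool_rot: [[0.998, 0.055, -0.0], [0.055, -0.998, 0.0], [-0.0, -0.0, -1.0]]
ft_force: [0.3, -0.2, -0.0]
grip_width: 0.0
gripper_force: 0.0
```

```bash
python3 - <<'E'
from h import *
p=env.get_image("top");where()
delta(-91,-60,102)
cv2.imwrite("pics/ov2.png",overlay(p,POSE,None,(250,360,140,240),k=5))
p=env.get_image("wrist");save(p,"w2")
E
```

```text
t 2.65 bin mm [-139.  -108.8  202.7] F [ 0.   0.2 -0.1] w -0.0 q [-20.  13.  88.  -0.  80.  67.]
[[ 1.     0.001 -0.   ]
 [ 0.001 -1.    -0.   ]
 [-0.     0.    -1.   ]]
(-91, -60, 102) {} turn [0.01 0.02 0.07] shift cm [ 4.81 -4.88 10.07]
```

View pics/w2.png

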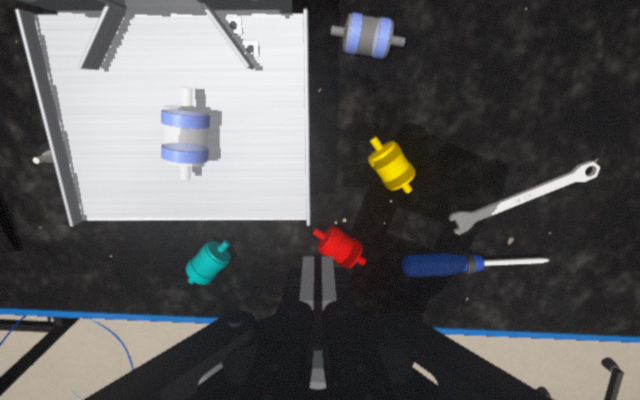

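The wrist view shows the capsule clearly: stub tips at (186,90) and (185,177), rings at (186,117) and (185,153), with the fingertips at (318,260).

```bash
cat >> h.py <<'E'
def inbin(X):
    B=Ro.from_euler('z',POSE[2]).as_matrix()
    return (B.T@(np.asarray(X)-[POSE[0],POSE[1],0])*1000).round(1)
E
python3 - <<'E'
from h import *
p=env.get_image("wrist")
print("cam",inbin(-np.array(p["R"]).T@p["t"]))
for n,px,z in(("stubF",(186.5,90),.107),("stubB",(185,177),.107),("ringF",(186,118),.116),("ringB",(185,154),.116),("shelf FR",(309,222),.103),("shelf FL",(76,221),.103),("cheekR tip",(260,67),.112),("cheekL tip",(90,67),.112)):
    print(n,inbin(ray(p,px,z)))
print(proj(p,binT(*POSE)([[-171,-102,103],[-171,102,103],[-46,59,112],[-46,-59,112],[0,0,90]])).round(1))
f=K(p);s=env.observe();print("finger scale", f/np.linalg.norm(np.array(p["R"])@s["position"]+p["t"])) 
m=env.outline_of("spent_capsule",p)
for d in m: print(d["conf"],np.round(d["bbox"]))
E
```

```text
cam [ -55.4 -107.7  372.9]
stubF [-58.3 -12.1 107. ]
stubB [-123.9   -2.9  107. ]
ringF [-77.5 -12.6 116. ]
ringB [-103.8   -8.6  116. ]
shelf FR [-164.  -100.8  103. ]
shelf FL [-162.9   95.   103. ]
cheekR tip [-42.9 -67.5 112. ]
cheekL tip [-42.8  52.1 112. ]
[[310.5 229.7]
 [ 69.9 229.9]
 [ 81.2  71.8]
 [248.2  71.8]
 [168.3   5. ]]
finger scale 1819.3768333859744
0.97 [208. 262.  43.  45.]
0.83 [186. 135.  52.  94.]
0.63 [392. 165.  44.  52.]
```

```bash
python3 - <<'E'
from h import *
p=env.get_image("wrist")
cv2.imwrite("pics/ov3.png",overlay(p,POSE,(-91,-8,np.radians(-8)),(10,340,0,240),k=2.4 if 0 else 2))
E
```

```text
(no output)
```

View pics/ov3.png

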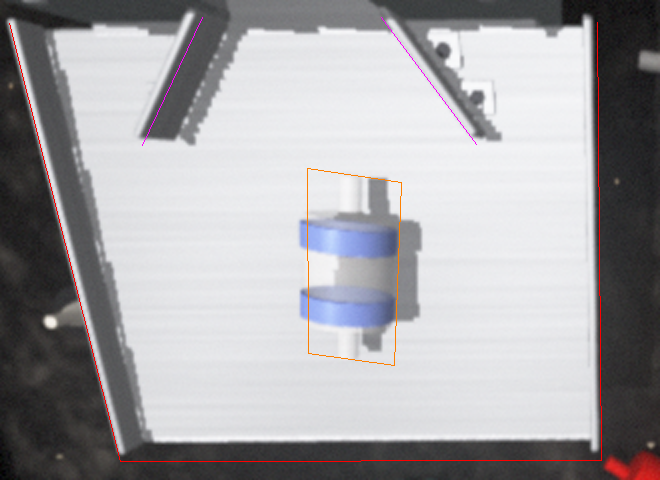

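Emit:
move_arm --pt "0 0 0 2.5 -2.5 0 -1" --pt "0 0 0 5.2 -4.9 2 -1" --pt "0 0 0 5.2 -4.9 5.5 -1" --pt "0 0 0 5.2 -4.9 8.5 -1" --pt "0 0 0 5.2 -4.9 10.1 -1"

```text
time_s: 3.35
position: [0.5072, 0.0126, 0.0996]
tool_rot: [[0.999, 0.052, -0.003], [0.052, -0.999, 0.001], [-0.003, -0.001, -1.0]]
ft_force: [1.1, -0.1, 0.7]
grip_width: -0.0001
gripper_force: 0.0
```

Emit:
move_arm --pt "0 0 0 0 -0.5 0 -1" --pt "0 0 0 0 -1 0 -1" --pt "0 0 0 0 -1.3 0 -1" --pt "0 0 0 0 -1.6 0 -1" --pt "0 0 0 0 -1.9 0 -1"

```text
time_s: 3.85
position: [0.5076, 0.0323, 0.1025]
tool_rot: [[0.999, 0.053, 0.001], [0.053, -0.999, -0.0], [0.001, 0.0, -1.0]]
ft_force: [0.6, -0.2, 0.4]
grip_width: 0.0004
gripper_force: 0.0
```

```bash
sed -i 's/^POSE=.*/POSE=(.5935,.0775,.0527)/' h.py; python3 - <<'E'
from h import *
p=env.get_image("wrist");where()
cv2.imwrite("pics/w4.png",overlay(p,POSE,None,(120,520,0,300),k=2))
E
```

```text
t 3.9 bin mm [-88.3 -40.2 102.4] F [-0.8  0.6  0.4] w 0.0002 q [-10.  23.  90.   0.  66.  77.]
[[ 1.     0.     0.001]
 [ 0.    -1.    -0.   ]
 [ 0.001  0.    -1.   ]]
```

View pics/w4.png

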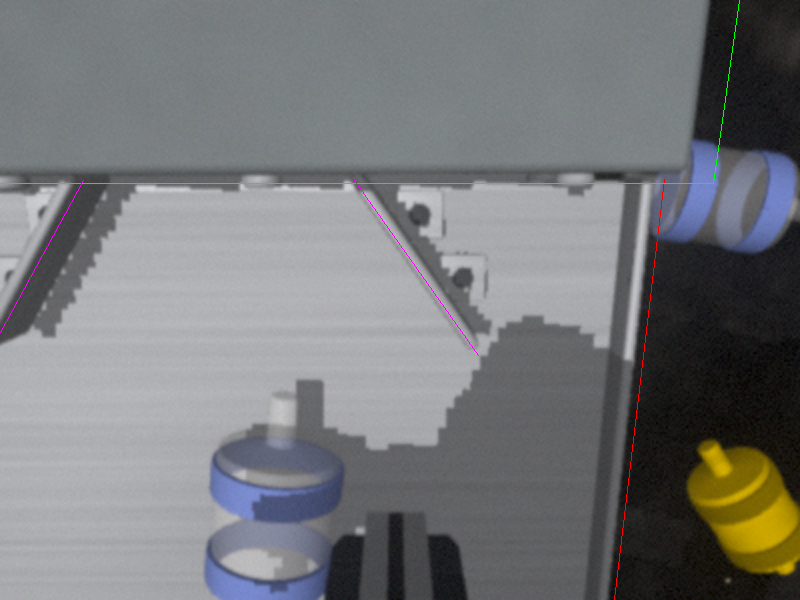

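The closed fingertips are at crop (397,560), just beside the capsule's right flank. The cheeks are where predicted, within about 2 mm. The front stub tip is at crop (283,395).

```bash
sed -i 's/^POSE=.*/POSE=(.5945,.0785,.0527)/' h.py; python3 - <<'E'
from h import *
p=env.get_image("wrist");where()
for n,px,z in(("stubF",(283,396),.107),("ringFtopL",(212,470),.107),("ringFtopR",(343,470),.107),("ringBL",(206,550),.107),("ringBR",(328,550),.107),("tipL",(366,514),.1025),("tipR",(428,514),.1025),("blackL",(335,540),.124),("blackR",(462,540),.124)):
    print(n,inbin(ray(p,np.array(px)/2-.25+[120,0],z)))
E
```

```text
t 3.95 bin mm [-89.4 -41.4 102.2] F [ 0.5 -0.5  0. ] w -0.0001 q [-10.  23.  90.   0.  66.  77.]
[[ 1.     0.001  0.001]
 [ 0.001 -1.    -0.   ]
 [ 0.001  0.    -1.   ]]
stubF [-59.  -11.4 107. ]
ringFtopL [-79.3   8.3 107. ]
ringFtopR [-79.3 -26.  107. ]
ringBL [-103.1   11.9  107. ]
ringBR [-103.1  -21.3  107. ]
tipL [-94.5 -31.6 102.5]
tipR [-94.5 -48.7 102.5]
blackL [-90.3 -25.  124. ]
blackR [-90.4 -55.9 124. ]
```

Emit:
move_arm --pt "0 0 0 0 -0.3 0 -1" --pt "0 0 0 0 -0.6 0 -1" --pt "0 0 0 0 -0.8 0 -1" --pt "0 0 0 0 -1.0 0 -1" --pt "0 0 0 0 -1.2 0 -1"

```text
time_s: 4.45
position: [0.5067, 0.0442, 0.1018]
tool_rot: [[0.999, 0.053, -0.0], [0.053, -0.999, 0.0], [-0.0, -0.0, -1.0]]
ft_force: [-0.2, -0.0, 0.2]
grip_width: -0.0001
gripper_force: 0.0
```

```bash
python3 - <<'E'
from h import *
p=env.get_image("wrist");where()
cv2.imwrite("pics/w5.png",overlay(p,POSE,None,(120,470,50,330),k=2))
E
```

```text
t 4.5 bin mm [-89.5 -29.4 101.8] F [ 0.4  0.3 -0.3] w 0.0001 q [-8. 24. 90.  0. 66. 79.]
[[ 1.  0. -0.]
 [ 0. -1.  0.]
 [-0. -0. -1.]]
```

View pics/w5.png

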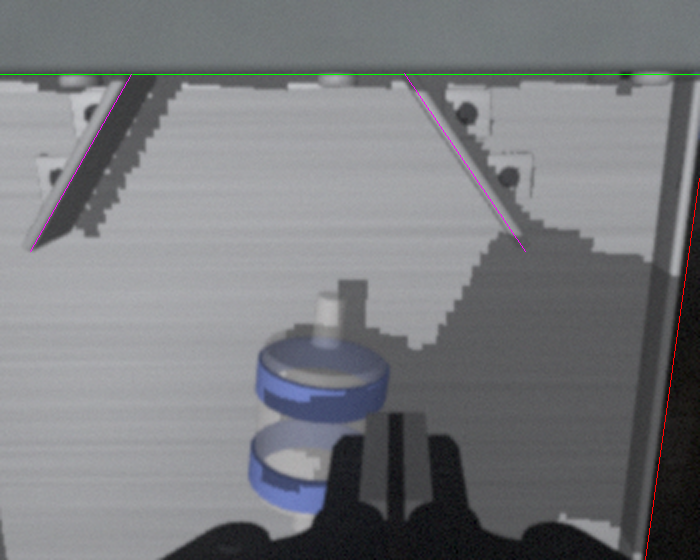

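```bash
python3 - <<'E'
from h import *
p=env.get_image("wrist");where()
for n,px,z in(("stubF",(330,297),.107),("ringFL",(257,372),.107),("ringFR",(389,372),.107),("ringBL",(249,460),.107)):
    print(n,inbin(ray(p,np.array(px)/2-.25+[120,50],z)))
E
```

```text
t 4.55 bin mm [-89.5 -29.6 101.8] F [-0.4 -0.   0.2] w -0.0001 q [-8. 24. 90.  0. 66. 79.]
[[ 1.  0. -0.]
 [ 0. -1.  0.]
 [-0. -0. -1.]]
stubF [-59.2 -11.5 107. ]
ringFL [-79.8   8.2 107. ]
ringFR [-79.8 -26.2 107. ]
ringBL [-106.    12.1  107. ]
```

The capsule hasn't moved, although the fingertips overlap its flank in this view. I'll check the true tip height from the scene camera.

```bash
python3 - <<'E'
from h import *
p=env.get_image("wrist");s=env.observe();X=np.asarray(s["position"])
print("TCP in crop", (proj(p,X[None])-[120,50]+.25)*2, "cam",inbin(-np.array(p["R"]).T@p["t"]))
T=binT(*POSE);b=inbin(X)
print("corner",(proj(p,T([b+[11,8.5,0],b+[11,-8.5,0]]))-[120,50])*2)
q=env.get_image("scene");k=7;o=np.array([270,155])
im=cv2.resize(np.ascontiguousarray(q["color"][155:240,270:380,::-1]),None,fx=k,fy=k,interpolation=cv2.INTER_CUBIC)
for dz in(0,10,20,30):
    u=((proj(q,X[None]+[0,0,dz/1000])[0]-o+.5)*k).astype(int); cv2.circle(im,tuple(int(v) for v in u),3,(0,0,255),-1); print(u)
cv2.imwrite("pics/s6.png",im)
E
```

```text
TCP in crop [[401.41414527 396.66590734]] cam [ -5.8 -27.9 272. ]
corner [[369.28190994 359.03465261]
 [432.85424128 359.01318956]]
[366 404]
[366 371]
[366 337]
[367 303]
```

View pics/s6.png

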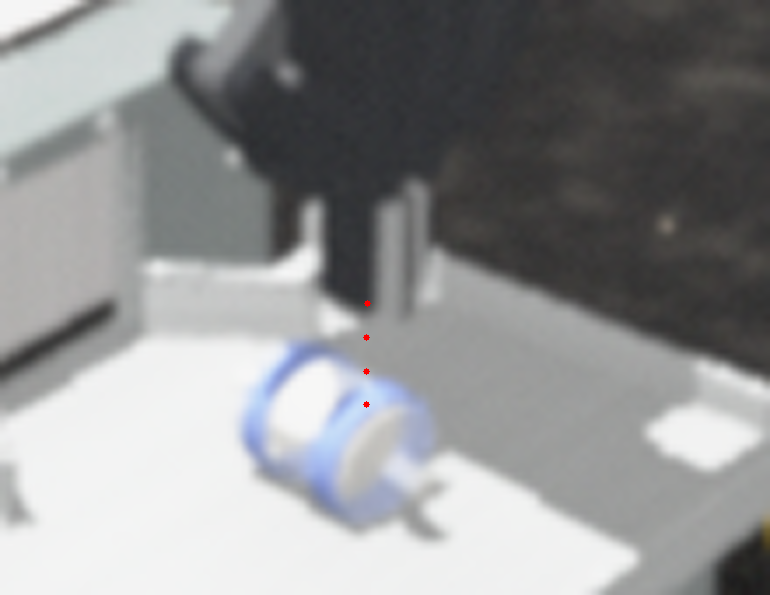

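In this view the fingertips end about 27 mm above the reported TCP (dot at (366,404), visible tip at (370,311)). So the fingers are hovering over the capsule. I'll back off and descend slowly, checking force and picture.

Emit:
move_arm --pt "0 0 0 0 1 0 -1" --pt "0 0 0 0 2.2 0 -1" --pt "0 0 0 0 3.0 0.5 -1" --pt "0 0 0 0 3.0 1.2 -1" --pt "0 0 0 0 3.0 1.8 -1"

```text
time_s: 5.15
position: [0.5081, 0.0138, 0.083]
tool_rot: [[0.999, 0.052, -0.001], [0.052, -0.999, 0.0], [-0.001, -0.0, -1.0]]
ft_force: [-0.5, 0.4, -1.2]
grip_width: -0.0
gripper_force: 0.0
```

```bash
python3 - <<'E'
from h import *
where();s=env.observe();X=np.asarray(s["position"])
q=env.get_image("scene");k=6;o=np.array([270,155])
im=cv2.resize(np.ascontiguousarray(q["color"][155:240,270:380,::-1]),None,fx=k,fy=k,interpolation=cv2.INTER_CUBIC)
for dz in(0,10,20,30):
    u=((proj(q,X[None]+[0,0,dz/1000])[0]-o+.5)*k).astype(int); cv2.circle(im,tuple(int(v) for v in u),2,(0,0,255),-1); print(u)
cv2.imwrite("pics/s7.png",im)
E
```

```text
t 5.15 bin mm [-89.7 -60.1  83. ] F [-0.5  0.4 -1.2] w -0.0 q [-12.  25.  91.   0.  64.  75.]
[[ 1.    -0.001 -0.001]
 [-0.001 -1.     0.   ]
 [-0.001 -0.    -1.   ]]
[376 359]
[377 331]
[378 303]
[378 275]
```

View pics/s7.png

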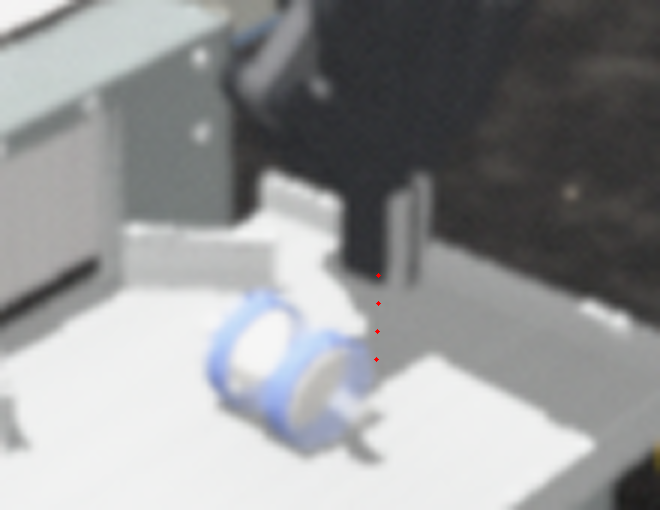

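The reported TCP is at z 83, below the shelf, with no contact. So the real tips sit about 27 mm short of it. I'll find the shelf by gentle touch.

Emit:
move_arm --pt "0 0 0 0 0 0.5 -1" --pt "0 0 0 0 0 0.9 -1" --pt "0 0 0 0 0 1.2 -1" --pt "0 0 0 0 0 1.3 -1" --pt "0 0 0 0 0 1.4 -1"

```text
time_s: 5.7
position: [0.5084, 0.0142, 0.0698]
tool_rot: [[0.999, 0.053, 0.0], [0.053, -0.999, -0.0], [0.0, 0.0, -1.0]]
ft_force: [-0.1, 0.2, 0.3]
grip_width: 0.0001
gripper_force: 0.0
```

Emit:
move_arm --pt "0 0 0 0 0 0.1 -1" --pt "0 0 0 0 0 0.2 -1" --pt "0 0 0 0 0 0.2 -1"

```text
time_s: 6.0
position: [0.5083, 0.0141, 0.0678]
tool_rot: [[0.999, 0.053, -0.0], [0.053, -0.999, 0.0], [-0.0, -0.0, -1.0]]
ft_force: [-0.2, -0.2, 1.0]
grip_width: -0.0002
gripper_force: 0.0
```

Emit:
move_arm --pt "0 0 0 0 0 0.1 -1" --pt "0 0 0 0 0 0.2 -1" --pt "0 0 0 0 0 0.2 -1"

```text
time_s: 6.3
position: [0.5082, 0.0141, 0.0657]
tool_rot: [[0.999, 0.053, -0.0], [0.053, -0.999, 0.0], [-0.0, -0.0, -1.0]]
ft_force: [0.1, 0.0, -0.3]
grip_width: -0.0004
gripper_force: 0.0
```

Emit:
move_arm --pt "0 0 0 0 0 0.1 -1" --pt "0 0 0 0 0 0.2 -1" --pt "0 0 0 0 0 0.2 -1"

```text
time_s: 6.6
position: [0.5082, 0.0141, 0.0637]
tool_rot: [[0.999, 0.053, -0.0], [0.053, -0.999, 0.0], [-0.0, -0.0, -1.0]]
ft_force: [-0.0, 0.8, 0.2]
grip_width: -0.0001
gripper_force: 0.0
```

Emit:
move_arm --pt "0 0 0 0 0 0.1 -1" --pt "0 0 0 0 0 0.2 -1" --pt "0 0 0 0 0 0.2 -1"

```text
time_s: 6.9
position: [0.5082, 0.0141, 0.0617]
tool_rot: [[0.999, 0.053, -0.0], [0.053, -0.999, 0.0], [-0.0, -0.0, -1.0]]
ft_force: [0.1, 0.1, -0.1]
grip_width: 0.0003
gripper_force: 0.0
```

Emit:
move_arm --pt "0 0 0 0 0 0.1 -1" --pt "0 0 0 0 0 0.2 -1" --pt "0 0 0 0 0 0.2 -1"

```text
time_s: 7.2
position: [0.5084, 0.0141, 0.0615]
tool_rot: [[0.999, 0.053, 0.001], [0.053, -0.999, -0.001], [0.001, 0.001, -1.0]]
ft_force: [-6.5, 0.5, 18.4]
grip_width: -0.0
gripper_force: 9.0
```

Emit:
move_arm --pt "0 0 0 0 0 0.1 -1" --pt "0 0 0 0 0 0.2 -1" --pt "0 0 0 0 0 0.2 -1"

```text
time_s: 7.5
position: [0.5085, 0.014, 0.0614]
tool_rot: [[0.999, 0.053, 0.003], [0.053, -0.999, -0.001], [0.003, 0.001, -1.0]]
ft_force: [-13.1, 1.6, 37.4]
grip_width: -0.0001
gripper_force: 19.1
```

Contact at TCP z 61.5, so the tips are 28.5 mm short of the TCP. I'll raise to about 8 mm clearance and prepare a numeric capsule tracker that uses the blue rings.

Emit:
move_arm --pt "0 0 0 0 0 -0.6 -1" --pt "0 0 0 0 0 -1.2 -1" --pt "0 0 0 0 -0.5 -1.2 -1" --pt "0 0 0 0 -0.9 -1.2 -1" --pt "0 0 0 0 -1.2 -1.2 -1"

```text
time_s: 8.0
position: [0.5074, 0.0266, 0.0694]
tool_rot: [[0.999, 0.053, -0.001], [0.053, -0.999, 0.0], [-0.001, -0.0, -1.0]]
ft_force: [0.2, 0.3, 0.1]
grip_width: -0.0004
gripper_force: 0.0
```

```bash
cat >> h.py <<'E'
OFF=28.5
_g=goal
def goal(bx,by,bz,lean=0,flip=1):  # now for the real tip
    P,R=_g(bx,by,bz,lean,flip); return P+R[:,2]*OFF/1000,R
def tip():
    s=env.observe();return inbin(np.asarray(s["position"])-np.asarray(s["tool_rot"])[:,2]*OFF/1000)
def rings(name="wrist",p=None,z=.107):
    p=p or env.get_image(name);c=p["color"].astype(int)
    m=((c[:,:,2]-c[:,:,0]>35)&(c[:,:,2]>70)).astype(np.uint8)
    n,l,st,ce=cv2.connectedComponentsWithStats(m)
    for i in range(1,n):
        if st[i,4]<40: continue
        ys,xs=np.nonzero(l==i);P=np.array([inbin(ray(p,(a,b),z)) for a,b in zip(xs,ys)])
        if -160<P[:,0].mean()<60 and abs(P[:,1].mean())<60:
            j,k=P[:,1].argmax(),P[:,1].argmin()
            print("blue",st[i],"mean",P.mean(0)[:2].round(1),"left",P[P[:,1]>P[j,1]-1.5].mean(0)[:2].round(1),"right",P[P[:,1]<P[k,1]+1.5].mean(0)[:2].round(1))
    return p
E
python3 - <<'E'
from h import *
where();print("tip",tip());rings();rings("scene")
E
```

```text
t 8.0 bin mm [-89.7 -47.2  69.4] F [0.2 0.3 0.1] w -0.0004 q [-10.  26.  92.   0.  62.  77.]
[[ 1.     0.    -0.001]
 [ 0.    -1.     0.   ]
 [-0.001 -0.    -1.   ]]
tip [-89.7 -47.2  97.9]
blue [ 192  262   78   39 1501] mean [-89.7  -6. ] left [-85.    8.6] right [-86.3 -23.5]
blue [190 315  11  20 118] mean [-110.8   11.5] left [-111.1   12.6] right [-111.5    9.4]
blue [305 204  12  17  59] mean [-73.3 -12.4] left [-89.6  12.1] right [-66.9 -35.5]
blue [313 209  18  19 104] mean [-99.7 -10.8] left [-118.    17.4] right [-92.6 -36.2]
```

Emit:
move_arm --pt "0 0 0 0 -0.25 0 -1" --pt "0 0 0 0 -0.5 0 -1" --pt "0 0 0 0 -0.75 0 -1" --pt "0 0 0 0 -0.95 0 -1" --pt "0 0 0 0 -1.15 0 -1"

```text
time_s: 8.6
position: [0.5071, 0.0377, 0.0698]
tool_rot: [[0.999, 0.053, 0.0], [0.053, -0.999, -0.0], [0.0, 0.0, -1.0]]
ft_force: [-0.4, 0.0, -0.0]
grip_width: 0.0001
gripper_force: 0.1
```

```bash
python3 - <<'E'
from h import *
where();print("tip",tip());rings();rings("scene")
E
```

```text
t 8.6 bin mm [-89.5 -36.1  69.8] F [-0.4  0.  -0. ] w 0.0001 q [-9. 26. 92. -0. 62. 78.]
[[ 1.  0.  0.]
 [ 0. -1. -0.]
 [ 0.  0. -1.]]
tip [-89.5 -36.1  98.3]
blue [ 206  264   77   38 1421] mean [-90.3  -1.2] left [-85.4  13.5] right [-85.3 -18.3]
blue [303 206  14  17  65] mean [-75.8  -4.9] left [-91.5  18.2] right [-72.3 -31. ]
blue [312 210  17  19 102] mean [-100.6   -5.9] left [-117.7   21. ] right [-93.5 -31. ]
```

Emit:
move_arm --pt "0 0 0 0 -0.15 0 -1" --pt "0 0 0 0 -0.28 0 -1" --pt "0 0 0 0 -0.28 0 -1"

```text
time_s: 9.0
position: [0.5069, 0.0405, 0.0698]
tool_rot: [[0.999, 0.053, -0.0], [0.053, -0.999, 0.0], [0.0, -0.0, -1.0]]
ft_force: [0.9, -0.1, -0.0]
grip_width: 0.0005
gripper_force: 0.0
```

```bash
python3 - <<'E'
from h import *
where();p=rings();rings("scene")
m=[d for d in env.outline_of("spent_capsule",p)]
for d in m:print(d["conf"],d["bbox"])
q=env.get_image("top");
for d in env.outline_of("spent_capsule",q):print("top",d["conf"],d["bbox"],inbin(ray(q,d["bbox"][:2],.107)))
E
```

```text
t 9.0 bin mm [-89.5 -33.3  69.8] F [ 0.9 -0.1 -0. ] w 0.0005 q [-9. 26. 92.  0. 62. 78.]
[[ 1.  0.  0.]
 [ 0. -1.  0.]
 [ 0. -0. -1.]]
blue [ 206  267   77   35 1378] mean [-90.8   1.8] left [-86.1  16.3] right [-86.8 -15.2]
blue [302 206  15  18  71] mean [-75.8  -3.6] left [-93.3  21.5] right [-71.3 -28.5]
blue [311 210  17  20 109] mean [-101.4   -3.1] left [-118.4   23.2] right [-91.8 -28.8]
0.78 [530.0, 276.1, 69.4, 72.4]
0.57 [247.1, 273.0, 82.6, 107.0]
0.49 [517.8, 110.6, 114.9, 50.1]
top 0.77 [381.4, 215.8, 19.8, 20.7] [-144.4 -170.4  107. ]
top 0.51 [365.0, 256.9, 25.7, 18.2] [-231.2 -129.9  107. ]
top 0.5 [303.9, 202.7, 15.9, 7.3] [-108.7   -3.3  107. ]
```

Emit:
move_arm --pt "0 0 0 0 1.0 0 -1" --pt "0 0 0 0 2.5 0 -1" --pt "0 0 0 0 2.5 -3.5 -1" --pt "0 0 0 0 2.5 -7.5 -1" --pt "0 0 0 -4 0 -7.5 -1"

```text
time_s: 9.75
position: [0.4731, 0.0349, 0.1495]
tool_rot: [[0.999, 0.049, 0.013], [0.049, -0.999, -0.003], [0.013, 0.003, -1.0]]
ft_force: [0.6, 0.9, 0.5]
grip_width: 0.0003
gripper_force: 0.0
```

Emit:
move_arm --pt "0 0 0 -2 -2 0 -1" --pt "0 0 0 -4 -3.3 0 -1" --pt "0 0 0 -4 -3.3 0 -1"

```text
time_s: 10.05
position: [0.4233, 0.0693, 0.1451]
tool_rot: [[0.999, 0.054, -0.001], [0.054, -0.999, 0.0], [-0.001, -0.0, -1.0]]
ft_force: [-0.3, -0.6, -0.0]
grip_width: -0.0
gripper_force: 0.0
```

```bash
python3 - <<'E'
from h import *
where();print(tip());p=rings();rings("top")
c=p["color"];g=cv2.cvtColor(c,cv2.COLOR_RGB2GRAY)
for d in env.outline_of("spent_capsule",p):
    m=d["mask"];ys,xs=np.nonzero(m);P=np.array([inbin(ray(p,(a,b),.107))[:2] for a,b in zip(xs,ys)])
    cc=P.mean(0);e,v=np.linalg.eigh(np.cov((P-cc).T));w=v[:,1]*np.sign(v[0,1])
    print(d["conf"],d["bbox"],cc,np.degrees(np.arctan2(w[1],w[0])),np.ptp((P-cc)@w))
print("cheeks/rim proj",proj(p,binT(*POSE)([[-171,-102,103],[-171,102,103],[-46,59,112],[-46,-59,112],[-6,30,112],[-6,-30,112]])).round(1))
E
```

```text
t 10.05 bin mm [-1.715e+02 -1.000e-01  1.451e+02] F [-0.3 -0.6 -0. ] w -0.0 q [-7. 13. 98.  0. 69. 80.]
[[ 1.     0.001 -0.001]
 [ 0.001 -1.     0.   ]
 [-0.001 -0.    -1.   ]]
[-1.715e+02 -1.000e-01  1.736e+02]
blue [ 292   65   61   22 1098] mean [-81.9  -0.9] left [-81.   15.2] right [-82.6 -17.4]
blue [ 289  113   59   22 1022] mean [-109.2    1.3] left [-107.6   17.4] right [-109.2  -15.2]
0.92 [301.6, 261.3, 54.5, 49.4] [-197.52189055   15.44427861] -47.51763833156101 49.62586126795806
0.68 [321.1, 95.2, 62.7, 129.1] [-9.42460031e+01 -8.39154055e-02] -4.638945835809778 70.50928576577246
0.67 [535.1, 144.6, 59.8, 63.4] [-122.09265493 -129.49246366] 41.81164989435769 50.543369413543076
0.65 [458.7, 246.6, 63.0, 53.0] [-188.11313283  -92.54937343] 53.44178205354349 51.04348787036399
0.36 [318.4, 110.5, 373.9, 216.9] [-98.86310691   0.59675619] -89.92823953398725 199.1908260790185
cheeks/rim proj [[474.  219.1]
 [164.9 219. ]
 [206.3   0.7]
 [434.    0.8]
 [258.  -93.8]
 [382.8 -93.7]]
```

Capsule now at (-95, 0) mm, skew -4.6°, and the flat push should straighten that. Next I lean the tool 18° and lower behind it.

```bash
python3 - <<'E'
from h import *
delta(-156,0,130,lean=18); delta(-156,0,99,lean=18)
E
```

```text
(-156, 0, 130) {'lean': 18} turn [ 0.02 17.95 -0.03] shift cm [ 2.15 -0.14  4.21]
(-156, 0, 99) {'lean': 18} turn [ 0.02 17.95 -0.03] shift cm [ 2.14 -0.15  7.31]
```

Emit:
move_arm --pt "0 6 0 0.5 0 1 -1" --pt "0 12 0 1.3 0 2.5 -1" --pt "0 18 0 2.1 0 4.2 -1" --pt "0 18 0 2.1 0 5.5 -1" --pt "0 18 0 2.1 0 6.8 -1"

```text
time_s: 10.7
position: [0.4468, 0.0692, 0.0762]
tool_rot: [[0.95, 0.052, 0.309], [0.049, -0.999, 0.016], [0.309, 0.0, -0.951]]
ft_force: [0.7, 1.0, -0.3]
grip_width: -0.0002
gripper_force: 0.0
```

```bash
python3 - <<'E'
from h import *
where();print(tip());rings()
delta(-156,0,99,lean=18)
delta(-3.5,0,99,lean=18)
E
```

```text
t 10.7 bin mm [-148.    -1.5   76.2] F [ 0.7  1.  -0.3] w -0.0002 q [ -9.  15. 114.   6.  33.  74.]
[[ 0.951 -0.001  0.309]
 [-0.001 -1.    -0.001]
 [ 0.309  0.    -0.951]]
[-156.8   -1.5  103.3]
blue [ 282   92   74   29 1543] mean [-78.7  -0.7] left [-79.8  15. ] right [-81.2 -16.2]
blue [ 278  156   74   25 1531] mean [-107.1    1.5] left [-107.   17.] right [-108.3  -14.3]
(-156, 0, 99) {'lean': 18} turn [ 0.01  0.16 -0.07] shift cm [ 0.06 -0.14  0.3 ]
(-3.5, 0, 99) {'lean': 18} turn [ 0.01  0.16 -0.07] shift cm [14.58 -0.16  4.97]
```

Emit:
move_arm --pt "0 0 0 -0.06 -0.05 0.25 -1" --pt "0 0 0 0.3 -0.1 0.5 -1" --pt "0 0 0 0.6 -0.14 0.61 -1" --pt "0 0 0 0.85 -0.14 0.69 -1" --pt "0 0 0 1.05 -0.14 0.76 -1"

```text
time_s: 11.25
position: [0.4591, 0.0723, 0.0732]
tool_rot: [[0.949, 0.053, 0.309], [0.05, -0.999, 0.016], [0.31, 0.0, -0.951]]
ft_force: [0.1, -0.5, -0.3]
grip_width: -0.0001
gripper_force: 0.0
```

Emit:
move_arm --pt "0 0 0 0.24 0 0.08 -1" --pt "0 0 0 0.48 0 0.155 -1" --pt "0 0 0 0.72 0 0.235 -1" --pt "0 0 0 0.95 0 0.31 -1" --pt "0 0 0 1.19 0 0.39 -1"

```text
time_s: 11.75
position: [0.4712, 0.0729, 0.0728]
tool_rot: [[0.95, 0.053, 0.309], [0.05, -0.999, 0.016], [0.309, -0.0, -0.951]]
ft_force: [-0.3, 0.2, 0.7]
grip_width: -0.0001
gripper_force: 0.3
```

```bash
python3 - <<'E'
from h import *
where();print(tip());rings()
E
```

```text
t 11.75 bin mm [-123.5    0.9   72.8] F [-0.3  0.2  0.7] w -0.0001 q [ -7.  17. 111.   6.  34.  75.]
[[ 0.951  0.     0.309]
 [ 0.    -1.     0.   ]
 [ 0.309 -0.    -0.951]]
[-132.3    0.9   99.9]
blue [ 285  132   75   26 1569] mean [-72.4   0.5] left [-73.2  16. ] right [-73.8 -15. ]
blue [ 282  196   74   24 1548] mean [-100.8    2.2] left [-100.    17.4] right [-101.3  -13.4]
```

Emit:
move_arm --pt "0 0 0 0.38 0 0.124 -1" --pt "0 0 0 0.76 0 0.247 -1" --pt "0 0 0 1.14 0 0.37 -1" --pt "0 0 0 1.52 0 0.494 -1" --pt "0 0 0 1.9 0 0.618 -1"

```text
time_s: 12.3
position: [0.4913, 0.074, 0.0728]
tool_rot: [[0.95, 0.053, 0.309], [0.05, -0.999, 0.016], [0.309, 0.0, -0.951]]
ft_force: [-0.8, -0.4, 0.1]
grip_width: -0.0001
gripper_force: 0.2
```

Emit:
move_arm --pt "0 0 0 0.38 0 0.124 -1" --pt "0 0 0 0.76 0 0.247 -1" --pt "0 0 0 1.14 0 0.37 -1" --pt "0 0 0 1.52 0 0.494 -1" --pt "0 0 0 1.9 0 0.618 -1"

```text
time_s: 12.8
position: [0.5113, 0.0751, 0.0728]
tool_rot: [[0.95, 0.053, 0.309], [0.05, -0.999, 0.016], [0.309, 0.0, -0.951]]
ft_force: [-0.9, -0.7, 0.4]
grip_width: 0.0001
gripper_force: 0.2
```

```bash
python3 - <<'E'
from h import *
where();print(tip());rings()
E
```

```text
t 12.8 bin mm [-83.3   0.9  72.8] F [-0.9 -0.7  0.4] w 0.0001 q [ -6.  20. 105.   5.  37.  77.]
[[ 0.951  0.     0.309]
 [ 0.    -1.     0.   ]
 [ 0.309  0.    -0.951]]
[-92.1   0.9  99.9]
blue [ 279  132   75   26 1630] mean [-32.5   3.3] left [-33.7  18.8] right [-33.5 -12.6]
blue [ 279  198   75   22 1595] mean [-60.9   3.2] left [-60.7  18.8] right [-60.8 -12.6]
```

Emit:
move_arm --pt "0 0 0 0.38 0 0.124 -1" --pt "0 0 0 0.76 0 0.247 -1" --pt "0 0 0 1.14 0 0.37 -1" --pt "0 0 0 1.52 0 0.494 -1" --pt "0 0 0 1.9 0 0.618 -1"

```text
time_s: 13.35
position: [0.5312, 0.0761, 0.0728]
tool_rot: [[0.95, 0.053, 0.309], [0.05, -0.999, 0.016], [0.309, -0.0, -0.951]]
ft_force: [-1.4, -0.3, 0.1]
grip_width: 0.0001
gripper_force: 0.2
```

Emit:
move_arm --pt "0 0 0 0.3 0 0.1 -1" --pt "0 0 0 0.6 0 0.195 -1" --pt "0 0 0 0.9 0 0.29 -1" --pt "0 0 0 1.2 0 0.39 -1" --pt "0 0 0 1.5 0 0.49 -1"

```text
time_s: 13.85
position: [0.5468, 0.0769, 0.0728]
tool_rot: [[0.95, 0.053, 0.309], [0.05, -0.999, 0.016], [0.309, -0.0, -0.951]]
ft_force: [0.2, -0.2, 0.2]
grip_width: 0.0001
gripper_force: 0.3
```

```bash
python3 - <<'E'
from h import *
where();print(tip());p=rings();rings("scene")
print([(d["conf"],inbin(ray(p,d["pixel"],.093))) for d in env.tip_of("flap_edge",p)])
E
```

```text
t 13.85 bin mm [-47.7   0.9  72.8] F [ 0.2 -0.2  0.2] w 0.0001 q [ -6.  23. 100.   4.  39.  78.]
[[ 0.951  0.     0.309]
 [ 0.    -1.     0.   ]
 [ 0.309 -0.    -0.951]]
[-56.5   0.9  99.9]
blue [289 150  58   5 191] mean [-0.2  2.7] left [-0.4 14.3] right [-0.6 -9.5]
blue [ 279  198   75   22 1597] mean [-25.3   3.2] left [-25.2  18.8] right [-25.1 -12.5]
blue [267 191  13  18  74] mean [10.  -0.9] left [-13.8  25.3] right [ 17.7 -24.3]
blue [276 203   6  11  41] mean [-25.4  15.2] left [-37.   24.8] right [-15.5   2.4]
[]
```

Emit:
move_arm --pt "0 0 0 0.3 0 0.1 -1" --pt "0 0 0 0.6 0 0.195 -1" --pt "0 0 0 0.9 0 0.29 -1" --pt "0 0 0 1.2 0 0.39 -1" --pt "0 0 0 1.5 0 0.49 -1"

```text
time_s: 14.5
position: [0.5626, 0.0778, 0.0727]
tool_rot: [[0.95, 0.053, 0.309], [0.05, -0.999, 0.016], [0.309, 0.0, -0.951]]
ft_force: [-0.5, 0.5, 0.1]
grip_width: -0.0
gripper_force: 0.3
```

Emit:
move_arm --pt "0 0 0 0.2 0 0.065 -1" --pt "0 0 0 0.4 0 0.13 -1" --pt "0 0 0 0.6 0 0.195 -1" --pt "0 0 0 0.8 0 0.26 -1"

```text
time_s: 14.9
position: [0.5709, 0.0782, 0.0727]
tool_rot: [[0.95, 0.053, 0.309], [0.05, -0.999, 0.016], [0.309, 0.0, -0.951]]
ft_force: [-0.6, 0.2, -0.1]
grip_width: -0.0001
gripper_force: 0.3
```

Emit:
move_arm --pt "0 0 0 0.2 0 0.065 -1" --pt "0 0 0 0.4 0 0.13 -1" --pt "0 0 0 0.6 0 0.195 -1"

```text
time_s: 15.2
position: [0.5772, 0.0785, 0.0727]
tool_rot: [[0.95, 0.053, 0.309], [0.05, -0.999, 0.016], [0.309, -0.0, -0.951]]
ft_force: [-0.2, 0.3, -0.1]
grip_width: 0.0
gripper_force: 0.3
```

Emit:
move_arm --pt "0 0 0 0.2 0 0.065 -1" --pt "0 0 0 0.4 0 0.13 -1" --pt "0 0 0 0.6 0 0.195 -1"

```text
time_s: 15.5
position: [0.5835, 0.0789, 0.0727]
tool_rot: [[0.95, 0.053, 0.309], [0.05, -0.999, 0.016], [0.309, -0.0, -0.951]]
ft_force: [-1.4, 0.1, -0.3]
grip_width: 0.0005
gripper_force: 0.3
```

Emit:
move_arm --pt "0 0 0 0.2 0 0.065 -1" --pt "0 0 0 0.4 0 0.13 -1" --pt "0 0 0 0.6 0 0.195 -1"

```text
time_s: 15.8
position: [0.5899, 0.0792, 0.0727]
tool_rot: [[0.95, 0.053, 0.309], [0.05, -0.999, 0.016], [0.309, -0.0, -0.951]]
ft_force: [-1.6, 0.3, 1.2]
grip_width: -0.0
gripper_force: 0.3
```

Emit:
move_arm --pt "0 0 0 0.15 0 0.05 -1" --pt "0 0 0 0.3 0 0.1 -1" --pt "0 0 0 0.4 0 0.13 -1"

```text
time_s: 16.1
position: [0.594, 0.0794, 0.0727]
tool_rot: [[0.95, 0.053, 0.309], [0.05, -0.999, 0.016], [0.309, -0.0, -0.951]]
ft_force: [-0.5, -0.7, 0.2]
grip_width: -0.0003
gripper_force: 0.3
```

Emit:
move_arm --pt "0 0 0 0.15 0 0.05 -1" --pt "0 0 0 0.3 0 0.1 -1" --pt "0 0 0 0.3 0 0.1 -1"

```text
time_s: 16.4
position: [0.5973, 0.0795, 0.0728]
tool_rot: [[0.95, 0.053, 0.309], [0.05, -0.999, 0.016], [0.309, 0.0, -0.951]]
ft_force: [-1.1, 0.1, 0.3]
grip_width: 0.0004
gripper_force: 0.0
```

Emit:
move_arm --pt "0 0 0 0.15 0 0.05 -1" --pt "0 0 0 0.3 0 0.1 -1" --pt "0 0 0 0.3 0 0.1 -1"

```text
time_s: 16.7
position: [0.5996, 0.0798, 0.0723]
tool_rot: [[0.95, 0.053, 0.307], [0.05, -0.999, 0.016], [0.307, -0.0, -0.952]]
ft_force: [-1.8, 0.3, -0.2]
grip_width: 0.0
gripper_force: 0.0
```

```bash
python3 - <<'E'
from h import *
where();print(tip());p=rings();rings("scene")
E
```

```text
t 16.7 bin mm [ 5.2  1.1 72.3] F [-1.8  0.3 -0.2] w 0.0 q [-5. 28. 92.  4. 43. 80.]
[[ 0.952  0.     0.307]
 [ 0.    -1.     0.   ]
 [ 0.307 -0.    -0.952]]
[-3.6  1.1 99.4]
```

Pad force has gone to zero and no ring is visible on the shelf, so the capsule seems to have tipped in. I'll draw the fingers back.

Emit:
move_arm --pt "0 0 0 -0.5 0 -0.16 -1" --pt "0 0 0 -1.3 0 -0.42 -1" --pt "0 0 0 -2.4 0 -0.8 -1" --pt "0 0 0 -4 0 -1.3 -1" --pt "0 0 0 -6 0 -1.95 -1"

```text
time_s: 17.3
position: [0.5366, 0.0763, 0.0729]
tool_rot: [[0.949, 0.053, 0.31], [0.05, -0.999, 0.016], [0.31, 0.0, -0.951]]
ft_force: [-0.4, 0.2, -0.9]
grip_width: -0.0002
gripper_force: 0.0
```

Emit:
move_arm --pt "0 0 0 -2 0 -0.65 -1" --pt "0 0 0 -4.5 0 -1.5 -1" --pt "0 0 0 -5 0 -4 -1" --pt "0 0 0 -5 0 -6 -1" --pt "0 0 0 -5 0 -6 -1"

```text
time_s: 17.8
position: [0.4714, 0.0729, 0.1166]
tool_rot: [[0.948, 0.053, 0.313], [0.05, -0.999, 0.016], [0.314, 0.001, -0.95]]
ft_force: [0.0, -0.1, -0.2]
grip_width: -0.0001
gripper_force: 0.0
```

```bash
python3 - <<'E'
from h import *
where();print(tip())
for n in("scene","top","wrist"):
    p=rings(n)
    print(n,[(round(d["conf"],2),np.round(d["bbox"]),inbin(ray(p,d["bbox"][:2],.03))) for d in env.outline_of("spent_capsule",p)])
    print(n,[(round(d["conf"],2),np.round(d["pixel"],1),"exp",proj(p,binT(*POSE)([[2,0,93]])).round(1)) for d in env.tip_of("flap_edge",p)])
E
```

```text
t 17.8 bin mm [-123.2    0.8  116.6] F [ 0.  -0.1 -0.2] w -0.0001 q [ -7.  13. 108.   5.  42.  76.]
[[ 0.95  -0.     0.314]
 [ 0.    -1.    -0.001]
 [ 0.314  0.001 -0.95 ]]
[-132.2    0.9  143.7]
scene [(0.82, array([384., 305.,  25.,  38.]), array([-269.9,   30.6,   30. ])), (0.66, array([416., 255.,  34.,  22.]), array([-241.1, -117.1,   30. ])), (0.54, array([394., 226.,  24.,  18.]), array([-157.5, -173. ,   30. ]))]
scene [(0.58, array([274.1, 204.8]), 'exp', array([[273.9, 205.8]]))]
top [(0.66, array([382., 216.,  21.,  20.]), array([-139.2, -182.8,   30. ])), (0.59, array([365., 257.,  26.,  19.]), array([-233.9, -136.7,   30. ]))]
top [(0.57, array([302.8, 153.5]), 'exp', array([[300.7, 154.2]]))]
wrist [(0.98, array([484., 355.,  73.,  42.]), array([-220.6, -129.5,   30. ])), (0.95, array([546., 248.,  70.,  71.]), array([-135.9, -177.5,   30. ])), (0.68, array([316., 373.,  15.,  35.]), array([-234.9,    3.2,   30. ]))]
wrist [(0.62, array([321.5,  32.2]), 'exp', array([[321.4,  33.3]]))]
```

The capsule is off the shelf and the flap's edge is at its shut position in all three views. I'll let it settle.

Emit:
move_arm --pt "0 0 0 0 0 -2 -1" --pt "0 0 0 0 0 -3 -1" --pt "0 0 0 0 0 -3 -1" --pt "0 0 0 0 0 -3 -1" --pt "0 0 0 0 0 -3 -1"

```text
time_s: 18.75
position: [0.4618, 0.0725, 0.1423]
tool_rot: [[0.95, 0.053, 0.308], [0.05, -0.999, 0.016], [0.308, -0.0, -0.951]]
ft_force: [-0.0, 0.8, -0.3]
grip_width: 0.0
gripper_force: 0.0
```

Emit:
move_arm --pt "0 0 0 0 0 0 -1" --pt "0 0 0 0 0 0 -1" --pt "0 0 0 0 0 0 -1" --pt "0 0 0 0 0 0 -1" --pt "0 0 0 0 0 0 -1"

```text
time_s: 19.25
position: [0.4619, 0.0724, 0.1428]
tool_rot: [[0.95, 0.053, 0.309], [0.05, -0.999, 0.016], [0.309, -0.0, -0.951]]
ft_force: [-0.0, -0.4, -0.4]
grip_width: -0.0004
gripper_force: 0.0
```

Emit:
move_arm --pt "0 0 0 0 0 0 -1" --pt "0 0 0 0 0 0 -1" --pt "0 0 0 0 0 0 -1" --pt "0 0 0 0 0 0 -1" --pt "0 0 0 0 0 0 -1"

```text
time_s: 19.75
position: [0.4619, 0.0724, 0.1429]
tool_rot: [[0.95, 0.053, 0.309], [0.05, -0.999, 0.016], [0.309, -0.0, -0.951]]
ft_force: [-0.6, -0.3, 0.7]
grip_width: 0.0002
gripper_force: 0.0
```

Emit:
move_arm --pt "0 0 0 0 0 0 -1" --pt "0 0 0 0 0 0 -1" --pt "0 0 0 0 0 0 -1" --pt "0 0 0 0 0 0 -1" --pt "0 0 0 0 0 0 -1"

```text
time_s: 20.25
position: [0.4619, 0.0724, 0.1428]
tool_rot: [[0.95, 0.053, 0.309], [0.05, -0.999, 0.016], [0.309, -0.0, -0.951]]
ft_force: [0.0, 0.2, 0.0]
grip_width: 0.0002
gripper_force: 0.0
```

```bash
python3 - <<'E'
from h import *
a=cv2.imread("pics/scene0.png")
for i in range(2):
    p=env.get_image("scene")
    print([(round(d["conf"],2),np.round(d["pixel"],1)) for d in env.tip_of("flap_edge",p)])
b=p["color"][:,:,::-1]
d=np.abs(a.astype(int)-b).max(2)[172:210,262:284]
print("mouth diff mean",d.mean(),"max",d.max())
print(env.close_job())
E
```

```text
[(0.79, array([273.2, 202.8]))]
[(0.83, array([272.1, 205.8]))]
mouth diff mean 16.138755980861244 max 24
the job is handed in; nothing more can be done
None
```

I handed the job in at about 20 s: the spent capsule was pushed through the flap and is off the shelf, the fingers are clear, and the flap measured shut in all three cameras; no camera saw the capsule in the well, and the judge returned no verdict.

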